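# Tray home, brew switch on

### The job

A mug stands on the pulled-out drip tray of the espresso machine. With the fingertips, gently push the tray's front until the tray is fully home and the mug stands upright below the spout, then flip the red-tipped toggle switch on top of the machine away from the front until it snaps over. Grasp and lift nothing, do not touch the mug, and leave the black-tipped switch and the other things on the worktop alone.

Things in the scene. Friction and masses are not known exactly. Their poses are not given: they have to be found in the camera images.
- machine: Grey espresso machine, fixed to the worktop. Origin at worktop height, its x axis points from its front to its back, y to the left as seen by someone facing its front, z up. Column from x = 12 to 75 mm; overhanging head from x = -65 to +75 mm, 170 mm wide, underside at z = 135 mm, top deck at z = 188 mm. The drip tray slides out of its foot toward -x.
- tray (a joint): Sliding drip tray, black with a steel front, friction about 2 N plus light damping. Value in m: 0 = fully home (hard stop), grows as it is pulled out toward the machine's -x, up to 0.075. It starts 0.035 to 0.05 out.
- tray_front (a point): Middle of the upper edge of the tray's flat steel front face, 42 mm above the worktop; moves with the tray. The face is 132 mm wide, reaches from 4 to 42 mm above the worktop and looks along the machine's -x. At home it is 140 mm ahead of the machine's origin, 75 mm ahead of the head.
- brew (a joint): The red-tipped toggle switch. Value in rad: 0 = off, leaning 0.45 rad toward the machine's front (-x); 0.9 = on, leaning as far toward its back. Spring over-centre at 0.45: it stays at and snaps to whichever end is nearer. It needs about 0.14 N m at most.
- brew_tip (a point): Rounded outer end of the red-tipped lever, on its axis. It swings at 55.5 mm radius about a pivot along the machine's y axis; the pivot is 8 mm above the switch deck, 196 mm above the worktop. The rod is 9 mm thick, the coloured tip 15 mm thick and 27 mm long, round. The two switches are 90 mm apart, side by side across the machine, and may have changed places.
- steam (a joint): The black-tipped toggle switch, the same kind; 0 = off (leaning to the front), 0.9 = on. To be left off.
- steam_tip (a point): Outer end of the black-tipped lever, like brew_tip.
- spout (a point): Lower end of the machine's spout, 123 mm above the worktop, where the mug belongs. A wall cabinet hangs behind and right of the machine, from 560 mm above the worktop upward (beyond world x = 0.55 m, right of y = 0.15 m): keep the wrist clear of it.
- mug: White and blue mug, loose, on the drip tray, 88 mm across and 94 mm tall, handle to one side (117 mm with it). Origin at the centre of its underside, 21 mm above the worktop while it stands on the tray. It rides along by friction and stands at least 35 mm behind the tray's front face.
- garlic: Bulb of garlic, 60 mm, a bystander; origin at its underside.
- lemon: Lemon, 72 x 57 x 58 mm, a bystander; origin at its underside.
- jam_jar: Jar with a red lid, 65 mm across, 97 mm tall, a bystander right of the machine; origin at its underside.
- sauce_jar: Jar with a white lid, 60 mm across, 105 mm tall, a bystander; origin at its underside.
- beet_jar: Open glass jar, 66 mm across, 82 mm tall, a bystander; origin at its underside.

How it is judged:
On the way, in this order (a step that is already met when the one before it is completed fails the run):
1. the drip tray is fully home with the mug upright below the spout, the red-tipped switch still off (value of joint tray below 0.004 m and value of joint brew below 0.3 rad and horizontal distance between mug and spout below 0.03 m and angle between mug's own z axis and vertical below 0.1 rad), for 0.2 s.
2. the red-tipped switch has snapped over to on (value of joint brew above 0.8 rad), for 0.2 s.
At the end, for the whole second after the job is handed in: The drip tray is home (within 4 mm), the mug stands upright and still on it with its middle within 30 mm of the spout's axis, the red-tipped switch is on (above 0.8 rad) and the black-tipped one off (below 0.1 rad) (value of joint tray below 0.004 m and value of joint brew above 0.8 rad and value of joint steam below 0.1 rad and horizontal distance between mug and spout below 0.03 m and angle between mug's own z axis and vertical below 0.1 rad and linear speed of mug below 0.02 m/s and z of mug in the frame of machine between 0.015 and 0.028 m); the robot touches nothing.
It fails at once if the red-tipped switch is flipped before the tray is home (value of joint brew above 0.5 rad and value of joint tray above 0.008 m).
It fails at once if the black-tipped switch is moved past its centre (value of joint steam above 0.45 rad).
It fails at once if the mug is lifted off the tray or tipped (z of mug in the frame of machine above 0.032 m or angle between mug's own z axis and vertical above 0.25 rad).
It fails at once if the robot touches the mug, or presses the machine or its tray with over 40 N (contact force between any of the fingers, the arm and mug above 1 N or contact force between any of the fingers, the arm and machine above 40 N).
It fails at once if a bystander is moved by more than 20 mm (distance of any of garlic, lemon, jam_jar, sauce_jar, beet_jar from where it was at the start of the episode above 0.02 m).
It also fails if it takes over 53 s, if anything falls off the work surface, if the arm or the gripper's body presses on something with over 40 N, if the wrist force passes 120 N, or if a joint passes its speed limit or range.

### The arm

A 6-joint arm with a two-finger parallel gripper is mounted at the origin on a cart in front of the work surface, level with it; the furniture and walls round the work are solid. World frame = base frame: x ahead of the robot, y to its left, z up, the work surface at z = 0. Lengths are in m, angles in rad, forces in N, time in s.
With the tool pointing down it reaches from about 0.275 to 0.85 m from the base axis. Payload 19 kg.
Tool frame: the origin (TCP) lies on the centre line of the jaws, within the pads' length; the fingertips stand ctrl.tip_reach ahead of it and the grasp point (between the pads) lies 6 mm ahead of it (ctrl.tip_reach is the distance from the TCP to the fingertips, in m); z points along the fingers, y is the line along which they close (so a half turn about z gives the same grasp; the last joint's range is limited). The gripper opens to 85 mm and grips with 20 to 120 N. Pads are 22 mm wide; open, the fingers measure 114 mm over their backs; the gripper's body (76 mm by 85 mm) begins 54 mm behind the grasp point. The pads swing forward as they close: fully open they stand 13 mm farther back than shut.
Start: joints at [-1.273, 0.15, 1.437, -0, 1.554, -0.134], TCP at [0.241, -0.522, 0.256] pointing down, gripper open.
Joint ranges: [-2.8, 2.8], [-0.68, 2.1], [0.12, 2.68], [-1.39, 4.53], [0.16, 2.79], [-2.81, 2.81]. Speed limits (rad/s): [1.89, 1.89, 2.22, 3.01, 3.01, 3.01].

### API

Orientations are given as a unit quaternion [x, y, z, w].
In Python, from cell import ctrl gives the robot as it stands.
- The arm moves only by the tool carry_out, never from a script. Its argument "plan" is a list of rows, each an object of numbers: "tx", "ty", "tz": the shift along the tool's x, y, z as a fraction of full scale; "wx", "wy", "wz": the turn, a rotation vector about the tool's x, y, z as a fraction of full scale; "jaw": the closure, from 0 (fully open) to 1 (shut). In form: [{"tx": .., "ty": .., "tz": .., "wx": .., "wy": .., "wz": .., "jaw": ..}, ...]. A call has 1 to 5 rows; each row is the pose to reach, as a shift and turn from the pose commanded when the call began, along the tool's axes at that moment, turning the shorter way round; what a row does not reach only later rows make up. Full scale, the value 1, is 25 cm for a shift and pi rad for a turn. A row lasts 1/12 s, in which the tool goes at most 41.7 mm and 7.16 degrees, less where a joint would pass 70% of its speed; a pose out of reach is approached as far as the arm can. A call with a number of a shift or a turn outside -1 to 1 is refused whole. A call with a gripper value outside its range is refused whole. The fingers move at their own pace and stop on an object; "squeeze" is the grip in N (left out, the last holds). Time passes only in rows, so rows that repeat a pose let the fingers close. It gives the time, the measured TCP pose, the force, the opening and the grip force at its end, in the units of the state.
- ctrl.read_state(): the state, without advancing time (a new reading comes with each control period).
- ctrl.camera(name): name is "scene" or "side" or "wrist"; returns a dict with "frame" (400x640x3 uint8, red, green, blue), "fovy" (degrees; the focal length in pixels is half the picture's height over the tangent of half this angle, whatever the lens; pixels are square), "cx", "cy" (the principal point, pixels), "k1" (the pictures are not rectified: a ray, as slopes to the right and down, at radius r is drawn at 1 + k1 r^2 times it, then the intrinsics apply), "camera_from_world" (4x4, takes a point from world to camera coordinates); the wrist camera has in their place "mount" (4x4, takes a point from camera to tool coordinates, whose origin is the TCP and whose axes are the flange's). Camera axes: x right, y up, looking along -z (the intrinsics and any distortion apply to the point x, -y, -z); pixel columns grow to the right and rows downward; lengths in m; the calibration is good to about 2 mm. A picture is of the moment at which its call begins: read the wrist's pose just before it. There is no depth.
- ctrl.finish_job(): hands the job in; it is judged then, once.
The state is a dict: "time": time; "joints": joint angles; "qvel": joint speeds; "tau": joint torques, N m; "tcp_pos": TCP position; "orientation": TCP orientation; "wrist_force": force on the tool from outside, world axes, zero at the start; "torque": the same for the moment, N m; "grip_width": finger opening in m; "grip_force": force on a finger pad.
Only numpy, scipy, OpenCV 4.12 (cv2) and the standard library are available. Lean on these libraries where they do the work, as an engineer would, in place of code of your own. Each camera call takes 0.05 s, during which the arm holds its last target. There are 200 camera calls.

## Working session

There is one attempt and no reset: what is moved stays moved. The work goes in short steps, Python scripts to look and compute and a tool call to move; the robot and the scene stay as the last step left them, time stands still between calls to the robot, and variables do not carry over. Pictures are saved under pics/ and viewed, at most 10 in all, crops included, and the job is handed in when it is done.

Besides the shell and the picture viewer there is one more tool, called after "Request:" as name([rows], argument=value, ...), one row to a line, values as JSON. carry_out: Moves the arm, as the interface text tells. Shift numbers are shares of 25 cm and turn numbers shares of pi rad, none past 1 either way. Its arguments: {"type":"object","properties":{"plan":{"type":"array"},"squeeze":{"type":"number"}},"required":["plan"]}

```bash
mkdir -p pics; cat > h.py <<'E'
import numpy as np, cv2
from cell import ctrl
from scipy.spatial.transform import Rotation as R
def f_of(c): return 200/np.tan(np.radians(c['fovy'])/2)
def ray(c,u,v):
    f=f_of(c); d=np.array([(u-c['cx'])/f,(v-c['cy'])/f]); s=d.copy()
    for _ in range(20): s=d/(1+c['k1']*(s@s))
    M=np.linalg.inv(c['camera_from_world']); return M[:3,3], M[:3,:3]@np.array([s[0],-s[1],-1])
def onz(c,u,v,z):
    o,d=ray(c,u,v); return o+d*(z-o[2])/d[2]
def proj(c,p):
    q=c['camera_from_world']@np.append(p,1); s=np.array([q[0],-q[1]])/-q[2]; s=s*(1+c['k1']*(s@s)); return s*f_of(c)+[c['cx'],c['cy']]
def tri(rs):
    A=0;b=0
    for o,d in rs:
        d=d/np.linalg.norm(d);P=np.eye(3)-np.outer(d,d);A=A+P;b=b+P@o
    return np.linalg.solve(A,b)
E
python3 - <<'E'
from h import *
import pickle
C={}
for n in ('scene','side'):
    c=ctrl.camera(n);C[n]=c;cv2.imwrite(f'pics/{n}0.png',c['frame'][:,:,::-1]); print(n,c['fovy'],np.linalg.inv(c['camera_from_world'])[:3,3])
pickle.dump(C,open('c0.pkl','wb'))
s=ctrl.read_state();print(s['time'],s['tcp_pos'],s['orientation'],s['grip_width'],ctrl.tip_reach)
E
```

```text
scene 57.250621411041706 [0.15009527 0.88983145 0.64256735]
side 44.359872262403826 [0.05603607 1.0156138  0.85266442]
0.1 [ 0.2405677  -0.52205217  0.25574915] [ 9.76786697e-01  2.14213558e-01 -5.11631523e-05 -5.45419043e-04] 0.08522595601096335 0.025
```

View pics/scene0.png

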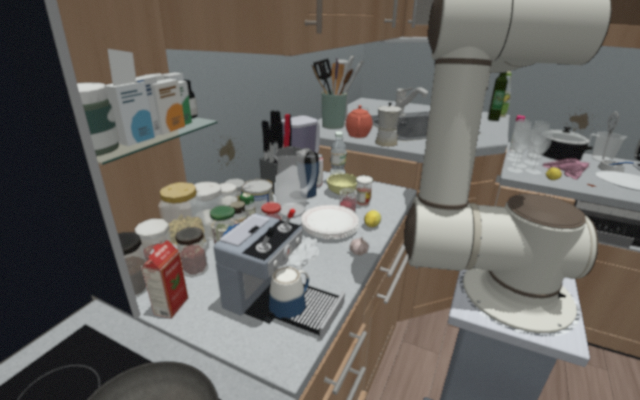

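View pics/side0.png

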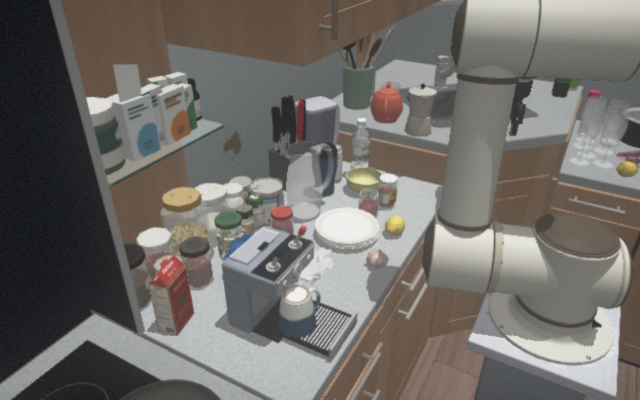

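Both views show the machine at around (270,275), with its tray pointing at the robot's left side. The red tip is at side (302,230) and the other switch near (273,265). I'll enlarge the machine for corner picking.

```bash
python3 - <<'E'
from h import *
import pickle
C=pickle.load(open('c0.pkl','rb'))
a=C['side']['frame'][215:365,215:370]; b=C['scene']['frame'][195:345,205:360]
k=np.hstack([cv2.resize(x,None,fx=2.58,fy=3.9,interpolation=cv2.INTER_CUBIC) if 0 else cv2.resize(x[:, :],(400,387),interpolation=cv2.INTER_CUBIC) for x in (a,b)])
cv2.imwrite('pics/crop0.png',k[:,:,::-1])
for n,c in C.items():
    hsv=cv2.cvtColor(c['frame'],cv2.COLOR_RGB2HSV)
    m=(((hsv[...,0]<8)|(hsv[...,0]>172))&(hsv[...,1]>150)&(hsv[...,2]>80)).astype(np.uint8)
    k,l,s,ce=cv2.connectedComponentsWithStats(m)
    print(n,[(s[i],ce[i].round(1)) for i in range(1,k) if 4<s[i][4] and 200<ce[i][1]<250])
E
```

```text
scene [(array([264, 209,  15,   4,  26], dtype=int32), array([270.6, 211. ])), (array([289, 210,   5,   7,  24], dtype=int32), array([291. , 212.9])), (array([155, 245,   7,   6,  22], dtype=int32), array([157.4, 246.9]))]
side [(array([302, 227,   3,   2,   5], dtype=int32), array([303.2, 227.4]))]
```

View pics/crop0.png

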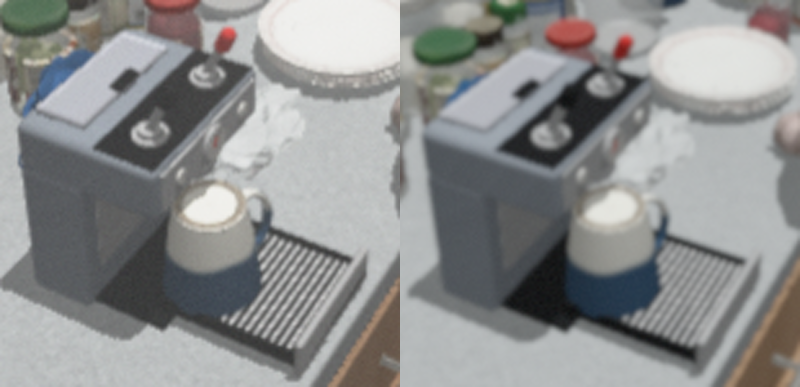

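The crop (scale 2.58) shows the red-tipped switch on the machine's right side (side crop ≈(227,40)) and the black one at ≈(152,120). The tray's front upper corners are at ≈(366,253) and (298,350) in the side crop, and ≈(757,257) and (699,350) in the scene crop. The mug handle points right.

```bash
python3 - <<'E'
from h import *
import pickle
C=pickle.load(open('c0.pkl','rb'))
S=lambda x,y:(C['side'],215+x/2.58,215+y/2.58)
K=lambda x,y:(C['scene'],205+(x-400)/2.58,195+y/2.58)
P={'trayR':(S(366,253),K(757,257),.042),'trayL':(S(298,350),K(699,350),.042),
'deckFL':(S(155,183),K(557,182),.185),'deckFR':(S(255,73),K(652,78),.185),'deckBL':(S(22,122),K(428,130),.185),
'redmid':(S(226,40),K(624,46),.235),'redend':(S(231,32),K(629,38),.245),'redbase':(S(207,73),K(605,82),.192),'blkbase':(S(150,132),K(550,135),.192),
'mugtopc':(S(208,203),K(612,208),.115)}
Q={}
for n,(a,b,z) in P.items():
    A,B=onz(*a,z),onz(*b,z); Q[n]=(A+B)/2
    print(n,A.round(3),B.round(3),tri([ray(*a),ray(*b)]).round(3))
for a,b in (('trayL','trayR'),('deckFL','deckFR'),('blkbase','redbase'),('deckBL','deckFL')):
    d=Q[b]-Q[a];print(a,b,np.linalg.norm(d).round(4),np.degrees(np.arctan2(d[1],d[0])).round(1))
E
```

```text
trayR [0.387 0.244 0.042] [0.387 0.254 0.042] [ 0.423  0.16  -0.047]
trayL [0.388 0.372 0.042] [0.386 0.38  0.042] [ 0.43   0.287 -0.066]
deckFL [0.507 0.392 0.185] [0.504 0.398 0.185] [0.533 0.357 0.147]
deckFR [0.511 0.226 0.185] [0.513 0.224 0.185] [0.506 0.236 0.193]
deckBL [0.647 0.383 0.185] [0.642 0.388 0.185] [0.675 0.353 0.154]
redmid [0.523 0.257 0.235] [0.521 0.26  0.235] [0.532 0.242 0.223]
redend [0.517 0.257 0.245] [0.515 0.261 0.245] [0.528 0.239 0.231]
redbase [0.543 0.255 0.192] [0.542 0.26  0.192] [0.558 0.234 0.173]
blkbase [0.541 0.348 0.192] [0.539 0.354 0.192] [0.563 0.32  0.164]
mugtopc [0.501 0.326 0.115] [0.495 0.331 0.115] [0.529 0.279 0.065]
trayL trayR 0.1266 -90.0
deckFL deckFR 0.1695 -87.9
blkbase redbase 0.0933 -88.5
deckBL deckFL 0.1391 176.1
```

Request:
carry_out([
  {"tx":0.6,"ty":-0.38,"wz":0.137,"jaw":1},
  {"tx":0.6,"ty":-0.38,"wz":0.137,"jaw":1},
  {"tx":0.6,"ty":-0.38,"wz":0.137,"jaw":1},
  {"tx":0.6,"ty":-0.38,"wz":0.137,"jaw":1},
  {"tx":0.6,"ty":-0.38,"wz":0.137,"jaw":1},
])

```text
validation failed for argument at $.pl...
```

Request:
carry_out([
  {"tx":0.6,"ty":-0.38,"tz":0,"wx":0,"wy":0,"wz":0.137,"jaw":1},
  {"tx":0.6,"ty":-0.38,"tz":0,"wx":0,"wy":0,"wz":0.137,"jaw":1},
  {"tx":0.6,"ty":-0.38,"tz":0,"wx":0,"wy":0,"wz":0.137,"jaw":1},
  {"tx":0.6,"ty":-0.38,"tz":0,"wx":0,"wy":0,"wz":0.137,"jaw":1},
  {"tx":0.6,"ty":-0.38,"tz":0,"wx":0,"wy":0,"wz":0.137,"jaw":1},
])

```text
time: 0.52
tcp_pos: [0.3386, -0.3698, 0.2563]
orientation: [1.0, -0.002, 0.0, -0.0]
wrist_force: [-0.5, 0.1, -0.1]
grip_width: 0.0257
grip_force: 0.0
```

Request:
carry_out([
  {"tx":0.05,"ty":-0.8,"tz":0,"wx":0,"wy":0,"wz":0,"jaw":1},
  {"tx":0.05,"ty":-0.8,"tz":0,"wx":0,"wy":0,"wz":0,"jaw":1},
  {"tx":0.05,"ty":-0.8,"tz":0,"wx":0,"wy":0,"wz":0,"jaw":1},
  {"tx":0.05,"ty":-0.8,"tz":0,"wx":0,"wy":0,"wz":0,"jaw":1},
  {"tx":0.05,"ty":-0.8,"tz":0,"wx":0,"wy":0,"wz":0,"jaw":1},
])

```text
time: 0.93
tcp_pos: [0.3487, -0.1707, 0.2561]
orientation: [1.0, 0.001, 0.0, -0.0]
wrist_force: [0.2, -0.4, 0.9]
grip_width: 0.0001
grip_force: 0.0
```

Request:
carry_out([
  {"tx":0.0,"ty":-0.8,"tz":0,"wx":0,"wy":0,"wz":0,"jaw":1},
  {"tx":0.0,"ty":-0.8,"tz":0,"wx":0,"wy":0,"wz":0,"jaw":1},
  {"tx":0.0,"ty":-0.8,"tz":0,"wx":0,"wy":0,"wz":0,"jaw":1},
  {"tx":0.0,"ty":-0.8,"tz":0,"wx":0,"wy":0,"wz":0,"jaw":1},
  {"tx":0.0,"ty":-0.8,"tz":0,"wx":0,"wy":0,"wz":0,"jaw":1},
])

```text
time: 1.35
tcp_pos: [0.3483, 0.029, 0.2564]
orientation: [1.0, 0.001, 0.0, -0.0]
wrist_force: [1.5, 0.4, 0.2]
grip_width: -0.0005
grip_force: 0.0
```

Request:
carry_out([
  {"tx":-0.05,"ty":-0.8,"tz":0,"wx":0,"wy":0,"wz":0,"jaw":1},
  {"tx":-0.05,"ty":-0.8,"tz":0,"wx":0,"wy":0,"wz":0,"jaw":1},
  {"tx":-0.05,"ty":-0.8,"tz":0,"wx":0,"wy":0,"wz":0,"jaw":1},
  {"tx":-0.05,"ty":-0.8,"tz":0,"wx":0,"wy":0,"wz":0,"jaw":1},
  {"tx":-0.05,"ty":-0.8,"tz":0,"wx":0,"wy":0,"wz":0,"jaw":1},
])

```text
time: 1.77
tcp_pos: [0.3354, 0.2276, 0.2564]
orientation: [1.0, 0.001, 0.0, -0.0]
wrist_force: [1.4, -0.7, 0.4]
grip_width: 0.0003
grip_force: 0.0
```

Request:
carry_out([
  {"tx":-0.05,"ty":-0.34,"tz":0,"wx":0,"wy":0,"wz":0,"jaw":1},
  {"tx":-0.05,"ty":-0.34,"tz":0,"wx":0,"wy":0,"wz":0,"jaw":1},
  {"tx":-0.05,"ty":-0.34,"tz":0,"wx":0,"wy":0,"wz":0,"jaw":1},
  {"tx":-0.05,"ty":-0.34,"tz":0,"wx":0,"wy":0,"wz":0,"jaw":1},
])

```text
time: 2.1
tcp_pos: [0.3228, 0.3123, 0.2557]
orientation: [1.0, 0.003, -0.001, 0.0]
wrist_force: [0.0, -0.9, -0.2]
grip_width: 0.0001
grip_force: 0.0
```

```bash
cat >> h.py <<'E'
def wcam():
    s=ctrl.read_state(); c=ctrl.camera('wrist'); T=np.eye(4);T[:3,:3]=R.from_quat(s['orientation']).as_matrix();T[:3,3]=s['tcp_pos']
    c['camera_from_world']=np.linalg.inv(T@c['mount']); return c
E
python3 - <<'E'
from h import *
import pickle
c=wcam();pickle.dump(c,open('w1.pkl','wb'));cv2.imwrite('pics/w1.png',c['frame'][:,:,::-1]);print(np.linalg.inv(c['camera_from_world']).round(3))
E
```

```text
[[ 0.006  0.95   0.311  0.402]
 [-1.     0.006  0.003  0.313]
 [ 0.001 -0.311  0.95   0.373]
 [ 0.     0.     0.     1.   ]]
```

View pics/w1.png

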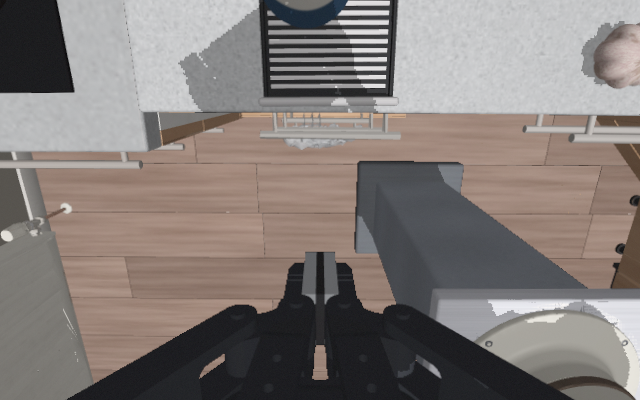

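The wrist view shows the tray centred. Its steel front edge runs from about (261,101) to (398,101), right at the counter's front edge (row 112), with the mug at (305,10).

```bash
python3 - <<'E'
from h import *
import pickle
c=pickle.load(open('w1.pkl','rb'))
for p in [(261,98),(261,104),(398,97),(398,104)]: print(p,onz(c,*p,.042).round(4))
for p in [(264,2),(262,95),(399,2),(393,95)]: print('side',p,onz(c,*p,.02).round(4))
for p in [(160,112),(520,112)]: print('counter',onz(c,*p,0).round(3))
g=c['frame'][85:115,330].mean(1);print(g.round())
E
```

```text
(261, 98) [0.3954 0.3671 0.042 ]
(261, 104) [0.3901 0.3674 0.042 ]
(398, 97) [0.3972 0.2397 0.042 ]
(398, 104) [0.3909 0.2392 0.042 ]
side (264, 2) [0.4797 0.3642 0.02  ]
side (262, 95) [0.3978 0.3696 0.02  ]
side (399, 2) [0.4806 0.2402 0.02  ]
side (393, 95) [0.3987 0.24   0.02  ]
counter [0.38  0.482 0.   ]
counter [0.383 0.099 0.   ]
[159. 156. 152.  61.  38.  39.  37.  39.  37.  38.  38.  59. 112. 137.
 144. 150. 145. 140. 132. 123. 115. 126. 137. 139. 138. 134. 120. 137.
 180. 182.]
```

Request:
carry_out([
  {"tx":0,"ty":0.03,"tz":0.16,"wx":0,"wy":0,"wz":0,"jaw":1},
  {"tx":0,"ty":0.03,"tz":0.32,"wx":0,"wy":0,"wz":0,"jaw":1},
  {"tx":0,"ty":0.03,"tz":0.48,"wx":0,"wy":0,"wz":0,"jaw":1},
  {"tx":0,"ty":0.03,"tz":0.64,"wx":0,"wy":0,"wz":0,"jaw":1},
  {"tx":0,"ty":0.03,"tz":0.75,"wx":0,"wy":0,"wz":0,"jaw":1},
])

```text
time: 2.57
tcp_pos: [0.3232, 0.3008, 0.066]
orientation: [1.0, -0.0, -0.001, 0.001]
wrist_force: [-0.4, 0.1, -1.8]
grip_width: 0.0
grip_force: 0.0
```

Request:
carry_out([
  {"tx":0.0,"ty":0,"tz":0.1,"wx":0,"wy":0,"wz":0,"jaw":1},
  {"tx":0.04,"ty":0,"tz":0.1,"wx":0,"wy":0,"wz":0,"jaw":1},
  {"tx":0.08,"ty":0,"tz":0.1,"wx":0,"wy":0,"wz":0,"jaw":1},
  {"tx":0.12,"ty":0,"tz":0.1,"wx":0,"wy":0,"wz":0,"jaw":1},
  {"tx":0.14,"ty":0,"tz":0.1,"wx":0,"wy":0,"wz":0,"jaw":1},
])

```text
time: 2.98
tcp_pos: [0.3616, 0.3032, 0.0458]
orientation: [1.0, 0.0, 0.001, -0.001]
wrist_force: [0.3, -0.2, 0.2]
grip_width: -0.0002
grip_force: 0.0
```

Request:
carry_out([
  {"tx":0.012,"ty":0,"tz":0,"wx":0,"wy":0,"wz":0,"jaw":1},
  {"tx":0.024,"ty":0,"tz":0,"wx":0,"wy":0,"wz":0,"jaw":1},
  {"tx":0.036,"ty":0,"tz":0,"wx":0,"wy":0,"wz":0,"jaw":1},
  {"tx":0.048,"ty":0,"tz":0,"wx":0,"wy":0,"wz":0,"jaw":1},
  {"tx":0.06,"ty":0,"tz":0,"wx":0,"wy":0,"wz":0,"jaw":1},
])

```text
time: 3.4
tcp_pos: [0.3739, 0.3032, 0.044]
orientation: [1.0, 0.001, 0.0, -0.0]
wrist_force: [0.2, -0.3, -0.6]
grip_width: 0.0003
grip_force: 0.0
```

Request:
carry_out([
  {"tx":0.01,"ty":0,"tz":0,"wx":0,"wy":0,"wz":0,"jaw":1},
  {"tx":0.02,"ty":0,"tz":0,"wx":0,"wy":0,"wz":0,"jaw":1},
  {"tx":0.03,"ty":0,"tz":0,"wx":0,"wy":0,"wz":0,"jaw":1},
  {"tx":0.04,"ty":0,"tz":0,"wx":0,"wy":0,"wz":0,"jaw":1},
  {"tx":0.05,"ty":0,"tz":0,"wx":0,"wy":0,"wz":0,"jaw":1},
])

```text
time: 3.82
tcp_pos: [0.3863, 0.3032, 0.0439]
orientation: [1.0, 0.001, -0.0, -0.0]
wrist_force: [-2.3, 1.3, 1.5]
grip_width: -0.0001
grip_force: 1.1
```

Request:
carry_out([
  {"tx":0.01,"ty":0,"tz":0,"wx":0,"wy":0,"wz":0,"jaw":1},
  {"tx":0.02,"ty":0,"tz":0,"wx":0,"wy":0,"wz":0,"jaw":1},
  {"tx":0.03,"ty":0,"tz":0,"wx":0,"wy":0,"wz":0,"jaw":1},
  {"tx":0.04,"ty":0,"tz":0,"wx":0,"wy":0,"wz":0,"jaw":1},
  {"tx":0.05,"ty":0,"tz":0,"wx":0,"wy":0,"wz":0,"jaw":1},
])

```text
time: 4.23
tcp_pos: [0.3989, 0.3032, 0.0438]
orientation: [1.0, 0.001, -0.0, -0.0]
wrist_force: [-2.1, 2.2, 0.6]
grip_width: 0.0001
grip_force: 1.1
```

Request:
carry_out([
  {"tx":0.01,"ty":0,"tz":0,"wx":0,"wy":0,"wz":0,"jaw":1},
  {"tx":0.02,"ty":0,"tz":0,"wx":0,"wy":0,"wz":0,"jaw":1},
  {"tx":0.03,"ty":0,"tz":0,"wx":0,"wy":0,"wz":0,"jaw":1},
  {"tx":0.04,"ty":0,"tz":0,"wx":0,"wy":0,"wz":0,"jaw":1},
  {"tx":0.05,"ty":0,"tz":0,"wx":0,"wy":0,"wz":0,"jaw":1},
])

```text
time: 4.65
tcp_pos: [0.4115, 0.3032, 0.0438]
orientation: [1.0, 0.001, -0.0, -0.0]
wrist_force: [-2.9, 1.6, -0.7]
grip_width: 0.0
grip_force: 1.1
```

Request:
carry_out([
  {"tx":0.004,"ty":0,"tz":0,"wx":0,"wy":0,"wz":0,"jaw":1},
  {"tx":0.008,"ty":0,"tz":0,"wx":0,"wy":0,"wz":0,"jaw":1},
  {"tx":0.012,"ty":0,"tz":0,"wx":0,"wy":0,"wz":0,"jaw":1},
  {"tx":0.016,"ty":0,"tz":0,"wx":0,"wy":0,"wz":0,"jaw":1},
])

```text
time: 4.98
tcp_pos: [0.4153, 0.3032, 0.0438]
orientation: [1.0, 0.001, -0.0, -0.0]
wrist_force: [-2.7, 1.2, 1.1]
grip_width: -0.0
grip_force: 1.1
```

Request:
carry_out([
  {"tx":0.004,"ty":0,"tz":0,"wx":0,"wy":0,"wz":0,"jaw":1},
  {"tx":0.008,"ty":0,"tz":0,"wx":0,"wy":0,"wz":0,"jaw":1},
  {"tx":0.012,"ty":0,"tz":0,"wx":0,"wy":0,"wz":0,"jaw":1},
])

```text
time: 5.23
tcp_pos: [0.4183, 0.3032, 0.0439]
orientation: [1.0, 0.001, -0.0, -0.0]
wrist_force: [-2.5, 2.4, -0.4]
grip_width: -0.0002
grip_force: 1.0
```

Request:
carry_out([
  {"tx":0.004,"ty":0,"tz":0,"wx":0,"wy":0,"wz":0,"jaw":1},
  {"tx":0.008,"ty":0,"tz":0,"wx":0,"wy":0,"wz":0,"jaw":1},
])

```text
time: 5.4
tcp_pos: [0.4203, 0.3032, 0.0439]
orientation: [1.0, 0.001, 0.0, -0.0]
wrist_force: [-2.7, 1.6, 0.2]
grip_width: -0.0003
grip_force: 1.0
```

Request:
carry_out([
  {"tx":0.004,"ty":0,"tz":0,"wx":0,"wy":0,"wz":0,"jaw":1},
  {"tx":0.008,"ty":0,"tz":0,"wx":0,"wy":0,"wz":0,"jaw":1},
])

```text
time: 5.57
tcp_pos: [0.4223, 0.3032, 0.0438]
orientation: [1.0, 0.001, -0.0, -0.0]
wrist_force: [-2.2, 2.3, -0.5]
grip_width: -0.0001
grip_force: 1.0
```

Request:
carry_out([
  {"tx":0.004,"ty":0,"tz":0,"wx":0,"wy":0,"wz":0,"jaw":1},
])

```text
time: 5.65
tcp_pos: [0.4232, 0.3032, 0.0438]
orientation: [1.0, 0.001, -0.0, -0.0]
wrist_force: [-2.5, 2.0, 1.0]
grip_width: -0.0003
grip_force: 2.0
```

Request:
carry_out([
  {"tx":0.004,"ty":0,"tz":0,"wx":0,"wy":0,"wz":0,"jaw":1},
])

```text
time: 5.73
tcp_pos: [0.4242, 0.3032, 0.0438]
orientation: [1.0, 0.001, -0.0, -0.0]
wrist_force: [-4.7, 2.3, 0.3]
grip_width: -0.0001
grip_force: 2.0
```

Request:
carry_out([
  {"tx":0.004,"ty":0,"tz":0,"wx":0,"wy":0,"wz":0,"jaw":1},
])

```text
time: 5.82
tcp_pos: [0.4252, 0.3032, 0.0438]
orientation: [1.0, 0.001, -0.0, -0.0]
wrist_force: [-4.3, 1.9, 0.2]
grip_width: -0.0002
grip_force: 2.0
```

Request:
carry_out([
  {"tx":0.002,"ty":0,"tz":0,"wx":0,"wy":0,"wz":0,"jaw":1},
])

```text
time: 5.9
tcp_pos: [0.4258, 0.3032, 0.0438]
orientation: [1.0, 0.001, -0.0, -0.0]
wrist_force: [-4.9, 2.4, 1.2]
grip_width: -0.0001
grip_force: 1.9
```

Force rose slightly from 2.5 to 4.7 N, so I'm checking the mug before going on.

```bash
python3 - <<'E'
from h import *
a=ctrl.camera('side')['frame'][215:365,215:370]; b=ctrl.camera('scene')['frame'][195:345,205:360]
cv2.imwrite('pics/crop1.png',np.hstack([cv2.resize(x,(400,387),interpolation=cv2.INTER_CUBIC) for x in (a,b)])[:,:,::-1])
E
```

```text
(no output)
```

View pics/crop1.png

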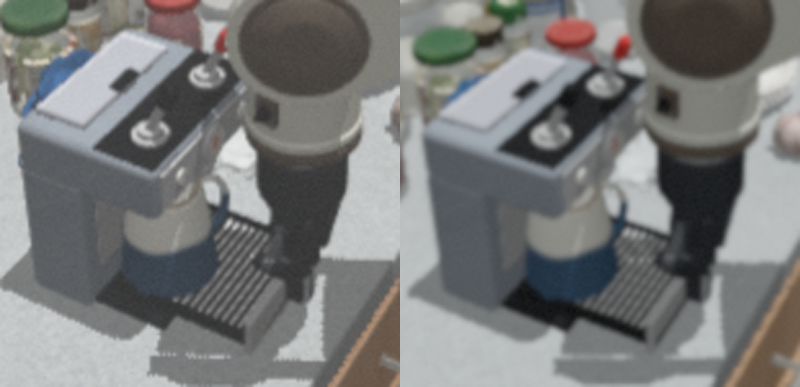

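```bash
python3 - <<'E'
from h import *
import pickle
C=pickle.load(open('c0.pkl','rb'))
S=lambda x,y:(C['side'],215+x/2.58,215+y/2.58)
K=lambda x,y:(C['scene'],205+(x-400)/2.58,195+y/2.58)
for n,p,z in [('mug bottom edge0',S(213,317),.021),('1',S(170,298),.021),('k0',K(612,317),.021),('k1',K(571,300),.021),
 ('fl0',S(298,350),.042),('fl1',S(246,327),.042),('kfl0',K(699,350),.042),('kfl1',K(654,328),.042)]:
    print(n,onz(*p,z).round(3))
E
```

```text
mug bottom edge0 [0.478 0.359 0.021]
1 [0.522 0.358 0.021]
k0 [0.48  0.363 0.021]
k1 [0.523 0.362 0.021]
fl0 [0.388 0.372 0.042]
fl1 [0.438 0.371 0.042]
kfl0 [0.386 0.38  0.042]
kfl1 [0.431 0.375 0.042]
```

The mug moved about 44 mm and the tray about 47 mm. The mug is probably just reaching the column, which still leaves it roughly under the spout. I'll continue in small steps to the hard stop.

Request:
carry_out([
  {"tx":0.002,"ty":0,"tz":0,"wx":0,"wy":0,"wz":0,"jaw":1},
  {"tx":0.004,"ty":0,"tz":0,"wx":0,"wy":0,"wz":0,"jaw":1},
])

```text
time: 6.17
tcp_pos: [0.4267, 0.3032, 0.0439]
orientation: [1.0, 0.001, -0.0, -0.0]
wrist_force: [-3.6, 1.6, 0.4]
grip_width: 0.0005
grip_force: 1.9
```

Request:
carry_out([
  {"tx":0.002,"ty":0,"tz":0,"wx":0,"wy":0,"wz":0,"jaw":1},
  {"tx":0.004,"ty":0,"tz":0,"wx":0,"wy":0,"wz":0,"jaw":1},
])

```text
time: 6.33
tcp_pos: [0.4277, 0.3032, 0.0438]
orientation: [1.0, 0.001, -0.0, -0.0]
wrist_force: [-9.2, 2.1, 1.6]
grip_width: 0.0003
grip_force: 4.9
```

Request:
carry_out([
  {"tx":0.002,"ty":0,"tz":0,"wx":0,"wy":0,"wz":0,"jaw":1},
])

```text
time: 6.42
tcp_pos: [0.4277, 0.3032, 0.0438]
orientation: [1.0, 0.001, -0.001, 0.0]
wrist_force: [-12.9, 1.8, 6.8]
grip_width: 0.0001
grip_force: 6.6
```

Request:
carry_out([
  {"tx":0.002,"ty":0,"tz":0,"wx":0,"wy":0,"wz":0,"jaw":1},
  {"tx":0.002,"ty":0,"tz":0,"wx":0,"wy":0,"wz":0,"jaw":1},
  {"tx":0.002,"ty":0,"tz":0,"wx":0,"wy":0,"wz":0,"jaw":1},
])

```text
time: 6.67
tcp_pos: [0.4277, 0.3032, 0.0438]
orientation: [1.0, 0.001, -0.001, 0.0]
wrist_force: [-15.3, 1.9, 7.5]
grip_width: 0.0001
grip_force: 7.0
```

Hard stop confirmed: position frozen at 0.4277 while the force climbed to 15 N. I'll retreat and rise, then look.

Request:
carry_out([
  {"tx":-0.03,"ty":0,"tz":0,"wx":0,"wy":0,"wz":0,"jaw":1},
  {"tx":-0.14,"ty":0,"tz":0,"wx":0,"wy":0,"wz":0,"jaw":1},
  {"tx":-0.28,"ty":0,"tz":0,"wx":0,"wy":0,"wz":0,"jaw":1},
  {"tx":-0.28,"ty":0,"tz":-0.1,"wx":0,"wy":0,"wz":0,"jaw":1},
  {"tx":-0.28,"ty":0.05,"tz":-0.25,"wx":0,"wy":0,"wz":0,"jaw":1},
])

```text
time: 7.08
tcp_pos: [0.356, 0.2904, 0.1045]
orientation: [1.0, 0.002, -0.002, 0.001]
wrist_force: [1.8, 0.7, -0.0]
grip_width: -0.0003
grip_force: 0.0
```

Request:
carry_out([
  {"tx":0,"ty":0,"tz":-0.16,"wx":0,"wy":0,"wz":0,"jaw":1},
  {"tx":0,"ty":0.03,"tz":-0.32,"wx":0,"wy":0,"wz":0,"jaw":1},
  {"tx":0,"ty":0.06,"tz":-0.48,"wx":0,"wy":0,"wz":0,"jaw":1},
  {"tx":0,"ty":0.1,"tz":-0.64,"wx":0,"wy":0,"wz":0,"jaw":1},
  {"tx":0.0,"ty":0.13,"tz":-0.7,"wx":0,"wy":0,"wz":0,"jaw":1},
])

```text
time: 7.5
tcp_pos: [0.3595, 0.2577, 0.287]
orientation: [1.0, 0.001, 0.003, -0.001]
wrist_force: [0.6, 0.8, 0.2]
grip_width: -0.0001
grip_force: 0.0
```

Request:
carry_out([
  {"tx":0.15,"ty":0,"tz":0,"wx":0,"wy":0,"wz":0,"jaw":1},
  {"tx":0.25,"ty":0,"tz":0,"wx":0,"wy":0,"wz":0,"jaw":1},
  {"tx":0.25,"ty":0,"tz":0,"wx":0,"wy":0,"wz":0,"jaw":1},
])

```text
time: 7.75
tcp_pos: [0.4246, 0.2575, 0.2812]
orientation: [1.0, -0.0, 0.001, 0.0]
wrist_force: [0.4, 1.4, -0.2]
grip_width: 0.0
grip_force: 0.0
```

```bash
python3 - <<'E'
from h import *
import pickle
c=wcam();pickle.dump(c,open('w2.pkl','wb'));cv2.imwrite('pics/w2.png',c['frame'][:,:,::-1])
a=ctrl.camera('side')['frame'][215:365,215:370]; b=ctrl.camera('scene')['frame'][195:345,205:360]
cv2.imwrite('pics/crop2.png',np.hstack([cv2.resize(x,(400,387),interpolation=cv2.INTER_CUBIC) for x in (a,b)])[:,:,::-1])
E
```

```text
(no output)
```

View pics/w2.png

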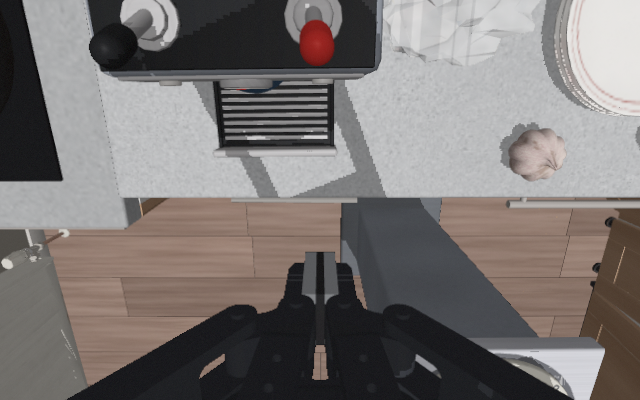

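View pics/crop2.png

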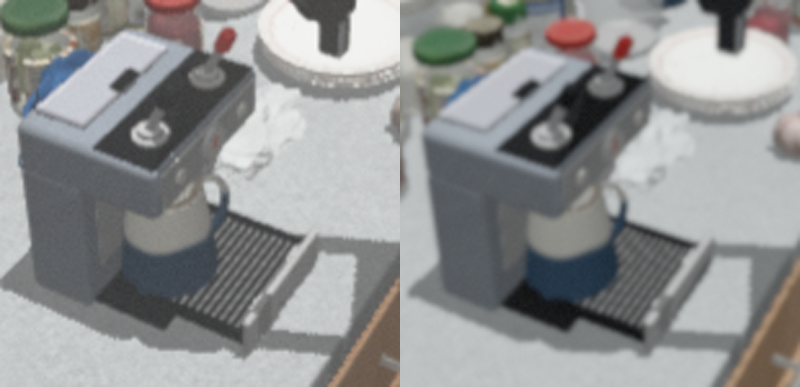

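The tray is in and the mug stands upright under the head. The red tip is at (317,43) in the wrist view and the black at (113,46). I'll verify the 75 mm tray-to-head gap and locate the red tip.

```bash
python3 - <<'E'
from h import *
import pickle
c=pickle.load(open('w2.pkl','rb'))
for n,p,z in [('trayL',(215,157),.042),('trayR',(335,156),.042),('redtip',(318,50),.243),('redbase',(313,13),.192),('blk',(112,48),.243),('blkbase',(150,22),.192),('headFL',(107,70),.185),('headFR',(378,67),.185),('headLowL',(110,81),.145),('headLowR',(370,78),.145)]: print(n,onz(c,*p,z).round(4))
E
```

```text
trayL [0.4382 0.3679 0.042 ]
trayR [0.4392 0.2412 0.042 ]
redtip [0.5206 0.2582 0.243 ]
redbase [0.5447 0.2611 0.192 ]
blk [0.5217 0.3453 0.243 ]
blkbase [0.5406 0.3505 0.192 ]
headFL [0.5164 0.383  0.185 ]
headFR [0.5177 0.2233 0.185 ]
headLowL [0.5115 0.4057 0.145 ]
headLowR [0.513  0.2221 0.145 ]
```

Gap tray–head ≈75 mm, so the tray is home. Now lower to tip height and advance on the red lever.

Request:
carry_out([
  {"tx":0.0,"ty":-0.008,"tz":0.14,"wx":0,"wy":0,"wz":0,"jaw":1},
  {"tx":0.08,"ty":-0.008,"tz":0.14,"wx":0,"wy":0,"wz":0,"jaw":1},
  {"tx":0.18,"ty":-0.008,"tz":0.14,"wx":0,"wy":0,"wz":0,"jaw":1},
  {"tx":0.25,"ty":-0.008,"tz":0.14,"wx":0,"wy":0,"wz":0,"jaw":1},
  {"tx":0.26,"ty":-0.008,"tz":0.14,"wx":0,"wy":0,"wz":0,"jaw":1},
])

```text
time: 8.32
tcp_pos: [0.4875, 0.2602, 0.246]
orientation: [1.0, 0.001, 0.0, 0.0]
wrist_force: [0.6, -0.2, -0.2]
grip_width: -0.0002
grip_force: 0.0
```

Request:
carry_out([
  {"tx":0.015,"ty":0,"tz":0,"wx":0,"wy":0,"wz":0,"jaw":1},
  {"tx":0.03,"ty":0,"tz":0,"wx":0,"wy":0,"wz":0,"jaw":1},
  {"tx":0.045,"ty":0,"tz":0,"wx":0,"wy":0,"wz":0,"jaw":1},
  {"tx":0.06,"ty":0,"tz":0,"wx":0,"wy":0,"wz":0,"jaw":1},
  {"tx":0.075,"ty":0,"tz":0,"wx":0,"wy":0,"wz":0,"jaw":1},
])

```text
time: 8.73
tcp_pos: [0.5049, 0.2604, 0.2467]
orientation: [1.0, 0.001, 0.0, -0.0]
wrist_force: [-5.8, -0.2, 2.9]
grip_width: 0.0001
grip_force: 2.7
```

Request:
carry_out([
  {"tx":0.015,"ty":0,"tz":0,"wx":0,"wy":0,"wz":0,"jaw":1},
  {"tx":0.03,"ty":0,"tz":0,"wx":0,"wy":0,"wz":0,"jaw":1},
  {"tx":0.045,"ty":0,"tz":0,"wx":0,"wy":0,"wz":0,"jaw":1},
])

```text
time: 8.98
tcp_pos: [0.5166, 0.2604, 0.2465]
orientation: [1.0, 0.001, 0.0, -0.0]
wrist_force: [-1.3, 0.3, 1.6]
grip_width: -0.0003
grip_force: 0.9
```

Request:
carry_out([
  {"tx":0.015,"ty":0,"tz":0,"wx":0,"wy":0,"wz":0,"jaw":1},
  {"tx":0.03,"ty":0,"tz":0,"wx":0,"wy":0,"wz":0,"jaw":1},
  {"tx":0.045,"ty":0,"tz":0,"wx":0,"wy":0,"wz":0,"jaw":1},
  {"tx":0.055,"ty":0,"tz":0,"wx":0,"wy":0,"wz":0,"jaw":1},
  {"tx":0.055,"ty":0,"tz":0,"wx":0,"wy":0,"wz":0,"jaw":1},
])

```text
time: 9.4
tcp_pos: [0.5306, 0.2602, 0.2461]
orientation: [1.0, 0.001, -0.0, 0.0]
wrist_force: [0.1, -0.1, 0.3]
grip_width: 0.0
grip_force: 0.0
```

Request:
carry_out([
  {"tx":-0.1,"ty":0,"tz":0,"wx":0,"wy":0,"wz":0,"jaw":1},
  {"tx":-0.25,"ty":0,"tz":0,"wx":0,"wy":0,"wz":0,"jaw":1},
  {"tx":-0.4,"ty":0,"tz":-0.1,"wx":0,"wy":0,"wz":0,"jaw":1},
  {"tx":-0.45,"ty":0,"tz":-0.15,"wx":0,"wy":0,"wz":0,"jaw":1},
  {"tx":-0.45,"ty":0,"tz":-0.15,"wx":0,"wy":0,"wz":0,"jaw":1},
])

```text
time: 9.82
tcp_pos: [0.4155, 0.2606, 0.2876]
orientation: [1.0, 0.001, 0.002, -0.001]
wrist_force: [-0.1, -1.2, 0.7]
grip_width: -0.0002
grip_force: 0.0
```

```bash
python3 - <<'E'
from h import *
w=wcam()['frame'][:200]
a=ctrl.camera('side')['frame'][215:365,215:370]; b=ctrl.camera('scene')['frame'][195:345,205:360]
k=np.hstack([cv2.resize(x,(400,387),interpolation=cv2.INTER_CUBIC) for x in (a,b)])
w=np.pad(w,((0,0),(0,160),(0,0)))
cv2.imwrite('pics/end.png',np.vstack([k,w])[:,:,::-1])
E
```

```text
(no output)
```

View pics/end.png

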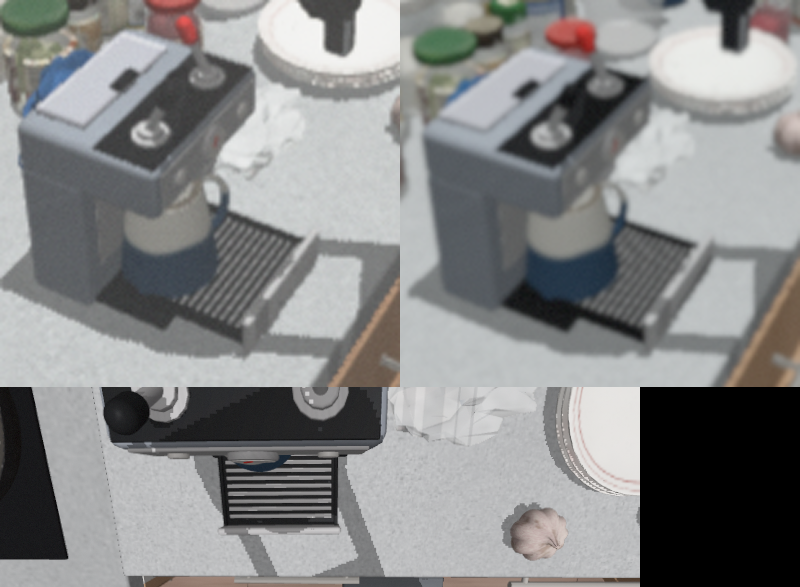

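The red lever now leans back (side crop (187,30)). The black one still leans forward, the tray is home, the mug is upright, and the arm is clear.

```bash
python3 -c "
from cell import ctrl
print(ctrl.finish_job())"
```

```text
the job is handed in; nothing more can be done
None
```

I pushed the tray home to its hard stop with the mug upright, and the red switch snapped on; the job is handed in, no verdict came back, and I estimated the mug's distance from the spout (about 20 mm, limit 30 mm) rather than measuring it.

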